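# Roll a grinder roller up the loading ramp of the run-out stand

### The arm

A 7-joint arm with a two-finger parallel gripper is mounted at the origin on the work surface. World frame = base frame: x ahead of the robot, y to its left, z up, the work surface at z = 0. Lengths are in mm, angles in rad, forces in N, time in s.
With the tool pointing down it reaches from about 400 to 875 mm from the base axis. Payload 4.4 kg.
Tool frame: the origin (TCP) lies at the very end of the fingers, on their centre line; the grasp point (between the pads) lies 19 mm behind it; z points along the fingers, y is the line along which they close (so a half turn about z gives the same grasp; the last joint's range is limited). The gripper opens to 85 mm and grips with 20 to 120 N. Pads are 22 mm wide; open, the fingers measure 114 mm over their backs; the gripper's body (76 mm by 85 mm) begins 54 mm behind the grasp point. The pads swing forward as they close: fully open they stand 13 mm farther back than shut.
Start: joints at [1.108, 0.628, 0.038, 1.517, -0.027, 0.996, -0.02], TCP at [251.233, -599.5, 231.313] pointing down, gripper open.
Joint ranges: [-3.06, 3.06], [-0.37, 2.12], [-1.25, 1.32], [0.18, 2.47], [-1.1, 4.24], [0.23, 1.98], [-2.94, 2.94]. Speed limits (rad/s): [2.57, 2.57, 3.14, 3.14, 3.14, 3.14, 3.14].

### API

Orientations are given as [roll, pitch, yaw] about the fixed x, y, z axes, in that order (R = Rz(yaw) Ry(pitch) Rx(roll)).
In Python, from cell import ctrl gives the robot as it stands.
- The arm moves only by the tool step_arm, never from a script. Its argument "series" is a list that holds one entry, the list of rows, each a list of 7 numbers: the turn, a rotation vector about the tool's x, y, z as a fraction of full scale, then the shift along the tool's x, y, z as a fraction of full scale, then the closure, from 0 (fully open) to 1 (shut). In form: [[[ax, ay, az, tx, ty, tz, gripper], ...]]. A call has 1 to 12 rows; each row shifts and turns the commanded pose from where the row before left it, along the tool's axes as they then stand; what a row does not reach is not made up. Full scale, the value 1, is 150 mm for a shift and 45 degrees for a turn. A row lasts 1/10 s, in which the tool goes at most 50 mm and 8.59 degrees, less where a joint would pass 70% of its speed; a pose out of reach is approached as far as the arm can. A call with a number of a shift or a turn outside -1 to 1 is refused whole. A call with a gripper value outside its range is refused whole. The fingers move at their own pace and stop on an object; the grip force is fixed at half the most. Time passes only in rows, so rows that do not move let the fingers close. It gives the time, the measured TCP pose, the force, the opening and the grip force at its end, in the units of the state.
- ctrl.read_state(): the state, without advancing time (a new reading comes with each control period).
- ctrl.get_image(name): name is "scene" or "side" or "wrist"; returns a dict with "img" (384x512x3 uint8, red, green, blue), "fx", "fy", "cx", "cy" (pixels), "dist" ([k1, k2, p1, p2, k3] as OpenCV has them; the pictures are not rectified), "R" (3x3) and "t" (3): a world point X has camera coordinates R X + t. Camera axes: x right, y down, z forward; pixel columns grow to the right and rows downward; lengths in mm; the calibration is good to about 2 mm. A picture is of the moment at which its call begins. There is no depth.
- ctrl.finish_job(): hands the job in; it is judged then, once.
Trained networks look in a picture, given as the dict that the camera call returned (one of the last four; its "shot" number tells which), for a name from the list of things; names that differ only in an ending like _2 or _b are one class to them, and where a whole thing is asked for, a point or a joint stands for the part that bears it (a point fixed in the world has none). Each returns a list of dicts, best first, with "score" (0 to 1); they miss things now and then, are a little off and sometimes report something else, mostly with a low value. They report only what shows in the picture. A call takes as long as a camera call. They do not tell look-alikes from the thing itself.
- ctrl.recognise(picture, thing): "centre" ([column, row] in pixels, amid what is visible of it).
The state is a dict: "clock": time; "qpos": joint angles; "qd": joint speeds; "tau": joint torques, N m; "eef_pos": TCP position; "tool_rot": TCP orientation; "force": force on the tool from outside, world axes, zero at the start; "torque": the same for the moment, N m; "width": finger opening in mm; "gripper_force": force on a finger pad.
Only numpy, scipy, OpenCV 4.12 (cv2) and the standard library are available. Lean on these libraries where they do the work, as an engineer would, in place of code of your own. Each camera call takes 0.05 s, during which the arm holds its last target. There are 200 camera calls.

### The job

Get the black grinder roller into the run-out checking stand: push it slowly with the fingers along the bench and up the stand's loading ramp, staying behind it so that it never runs away or rolls back down, until it drops into the pocket at the top and lies straight against the stop. Only push it, do not pick it up, and leave the dial gauge and the other things on the bench alone.

Things in the scene. Friction and masses are not known exactly. Their poses are not given: they have to be found in the camera images.
- roller: The roller to load, lying loose on the bench before the ramp, roughly square to it: smooth black cylinder, red ends, 64 mm diameter, 104 mm long, plus a 12 mm thick shaft stub 12 mm out of each end; 0.45 to 0.9 kg. Rolls freely: pushed over a good width it stays square, at one narrow point it turns askew. Origin at its middle, on its axis; y along its axis (x, z turn as it rolls).
- stand: Run-out stand, fixed to the bench: steel loading ramp between low blue guides, then a grey pocket and stop. Origin on the bench, middle of the ramp's foot line; x level, uphill; y to the left across the ramp; z up. The ramp starts flush with the bench at x = 0 and climbs at 10 degrees to a crest edge at x = 205 mm, 36 mm high; 144 mm wide between the guides.
- deck: The ramp surface as a tilted frame: origin as the stand, x up the slope (208 mm to the crest edge), y across, z square to the surface (z = 0). The guides are 4 mm thick and stand 16 mm above it. The roller's axis is at z = 32 mm on it. Let go on the ramp, the roller rolls back down.
- seat (a point): Where the roller's middle is when home: x = 224 mm in the stand's frame, 63 mm above the bench; stand's axes. Past the crest edge the pocket floor is level, 5 mm lower (31 mm above the bench), and ends at the upright rubber-faced stop at x = 256 mm, top 86 mm above the bench. Pushed past the edge, the roller drops into the pocket and stays.
- gauge_tip (a point): Tip of the dial gauge's plunger, parked 10 mm off the roller's place, on its far upper side (x = 254 mm in the stand's frame, 93 mm above the bench). The gauge, a 56 mm dial on a steel post 173 mm high, lies wholly beyond this point in x. Not to be touched.
- oil_can: Bystander: yellow bottle with a red cap, 52 mm in diameter, 105 mm high. Origin at the centre of its underside.
- spare_wheel: Bystander: bare aluminium wheel standing on its flat end, 60 mm in diameter, 50 mm high. Origin at the centre of its underside.
- bearing: Bystander: steel bearing ring lying flat, 52 mm in diameter, 15 mm high. Origin at the centre of its underside.
- spanner: Bystander: open spanner 160 mm long lying flat on the bench. Origin under its middle, its x axis along it.
- gauge: The dial gauge with its post; a fixed part of the stand, its origin and axes are those of the stand (see the gauge's tip for where it is).
There are look-alikes about, which are no part of the job. What is meant by the roller is not green, and is the smaller of those in its own colour.

How it is judged (in metres and radians):
On the way, in this order (a step that is already met when the one before it is completed fails the run):
1. the roller lies on the lower half of the ramp, rolled on from its foot (x of roller in the frame of deck between 0.03 and 0.1 m and z of roller in the frame of deck below 0.038 m), for 0.1 s.
2. the roller lies on the upper half of the ramp (x of roller in the frame of deck between 0.12 and 0.2 m and z of roller in the frame of deck below 0.038 m), for 0.1 s.
At the end, for the whole second after the job is handed in: The roller lies at rest in the pocket at the top of the ramp: its middle within 6 mm of its home place along the ramp, resting on the pocket floor (within 4 mm in height), within 23 mm of the centre across (anywhere between the cheeks), square to the ramp within 0.06 rad (x of roller in the frame of seat between -0.006 and 0.006 m and z of roller in the frame of seat between -0.004 and 0.003 m and y of roller in the frame of seat between -0.023 and 0.023 m and angle between the y axis of roller and the y axis of stand, either way round below 0.06 rad and linear speed of roller below 0.02 m/s and angular speed of roller below 0.5 rad/s); the robot touches nothing.
It fails at once if the roller ran loose on the ramp (faster than 0.3 m/s between foot and crest), or rolled back across the bench more than 40 mm beyond its farthest start ((x of roller in the frame of deck between 0.01 and 0.195 m and linear speed of roller above 0.3 m/s) or x of roller in the frame of stand below -0.14 m).
It fails at once if the roller was lifted or stood up (more than 10 mm off the bench, the ramp or the crest, or its axis over 0.3 rad off its normal lie) ((x of roller in the frame of stand below 0 m and height (world z) of roller above 0.042 m) or (x of roller in the frame of stand above 0 m and z of roller in the frame of deck above 0.042 m) or height (world z) of roller above 0.079 m or angle between roller's own y axis and vertical below 1.27 rad or angle between roller's own y axis and vertical above 1.87 rad).
It fails at once if the roller left the ramp sideways (y of roller in the frame of stand above 0.06 m or y of roller in the frame of stand below -0.06 m).
It fails at once if the dial gauge was touched (over 1 N) (contact force between gauge and the fingers above 1 N or contact force between gauge and the arm above 1 N or contact force between gauge and roller above 1 N).
It fails at once if a bystander was moved more than 15 mm or tipped (distance of any of oil_can, spare_wheel, bearing, spanner from where it was at the start of the episode above 0.015 m or angle between any of oil_can, spare_wheel's own z axis and vertical above 0.3 rad).
It also fails if it takes over 48 s, if anything falls off the work surface, if the arm or the gripper's body presses on something with over 40 N, if the wrist force passes 120 N, or if a joint passes its speed limit or range.

## Working session

There is one attempt and no reset: what is moved stays moved. The work goes in short steps, Python scripts to look and compute and a tool call to move; the robot and the scene stay as the last step left them, time stands still between calls to the robot, and variables do not carry over. Pictures are saved under pics/ and viewed, at most 10 in all, crops included, and the job is handed in when it is done.

Besides the shell and the picture viewer there is one more tool, called after "Request:" in YAML: its name, and indented under it one key for each argument. step_arm: Moves the arm, as the interface text tells. Shift numbers are shares of 150 mm and turn numbers shares of 45 degrees, none past 1 either way. Its arguments: {"type":"object","properties":{"series":{"type":"array","items":{"type":"array","items":{"type":"array","items":{"type":"number","minimum":-1,"maximum":1}}}}},"required":["series"]}

```bash
mkdir -p pics; cat > h.py <<'E'
import numpy as np, cv2
from cell import ctrl
def K(p): return np.array([[p["fx"],0,p["cx"]],[0,p["fy"],p["cy"]],[0,0,1.]])
def ray(p,uv,z):
    n=cv2.undistortPoints(np.array([[uv]],float),K(p),np.array(p["dist"],float))[0,0]
    R=np.array(p["R"]);t=np.array(p["t"]); c=-R.T@t; d=R.T@np.array([n[0],n[1],1]); return c+d*(z-c[2])/d[2]
def proj(p,X):
    R=np.array(p["R"],float);return cv2.projectPoints(np.array(X,float).reshape(-1,1,3),cv2.Rodrigues(R)[0],np.array(p["t"],float),K(p),np.array(p["dist"],float))[0][:,0]
def save(p,n): cv2.imwrite("pics/"+n,p["img"][:,:,::-1])
E
python3 - <<'E'
from h import *
s=ctrl.read_state();print(s["clock"],s["eef_pos"],s["tool_rot"],s["width"])
P=[ctrl.get_image(n) for n in("scene","side")]
cv2.imwrite("pics/a.png",np.vstack([p["img"] for p in P])[:,:,::-1][:, :])
save(P[0],"scene0.png");save(P[1],"side0.png")
for p,n in zip(P,("scene","side")):
  print(n,"cam",-np.array(p["R"]).T@np.array(p["t"]))
  for th,z in(("roller",32),("stand",20),("gauge_tip",93),("oil_can",50),("spare_wheel",25),("bearing",7),("spanner",3)):
    for r in ctrl.recognise(p,th)[:4]:
      print(th,round(r["score"],2),np.round(r["centre"]),np.round(ray(p,r["centre"],z)))
E
```

```text
0.0 [ 250.99867644 -598.88785129  230.37920928] [-3.13966908e+00  1.25678757e-05  3.96820480e-01] 85.79101776845752
scene cam [ 952.13304441 -579.28042437  613.2987091 ]
roller 0.75 [117. 257.] [ 424. -345.   32.]
roller 0.56 [179. 186.] [356. -91.  32.]
stand 0.71 [283. 192.] [591.  62.  20.]
gauge_tip 0.91 [318. 139.] [588. 254.  93.]
oil_can 0.97 [343. 217.] [772.  33.  50.]
spare_wheel 0.84 [290. 248.] [ 709. -102.   25.]
spare_wheel 0.59 [317. 142.] [545. 343.  25.]
bearing 0.71 [235. 179.] [439.  48.   7.]
bearing 0.36 [320. 140.] [537. 387.   7.]
spanner 0.58 [259. 178.] [489.  94.   3.]
side cam [135.88393028 443.02094292 502.2207302 ]
roller 0.84 [348. 242.] [ 355. -100.   32.]
roller 0.72 [294. 195.] [ 526. -171.   32.]
roller 0.65 [369. 174.] [ 439. -366.   32.]
stand 0.89 [175. 235.] [638.  86.  20.]
gauge_tip 0.66 [130. 209.] [686. 144.  93.]
gauge_tip 0.52 [212. 182.] [638. -25.  93.]
oil_can 0.61 [215. 181.] [687. -80.  50.]
oil_can 0.59 [149. 190.] [772.  42.  50.]
spare_wheel 0.84 [213. 181.] [ 722. -107.   25.]
bearing 0.67 [264. 267.] [452.  32.   7.]
spanner 0.89 [192. 300.] [500. 170.   3.]
```

View pics/scene0.png

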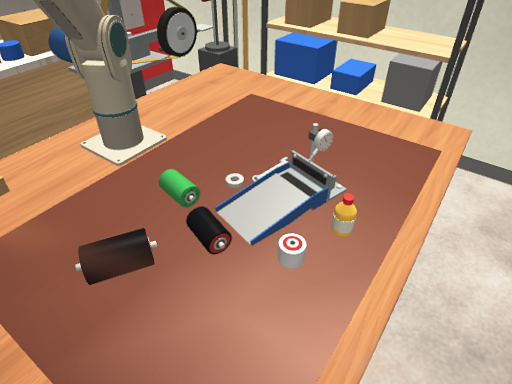

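View pics/side0.png

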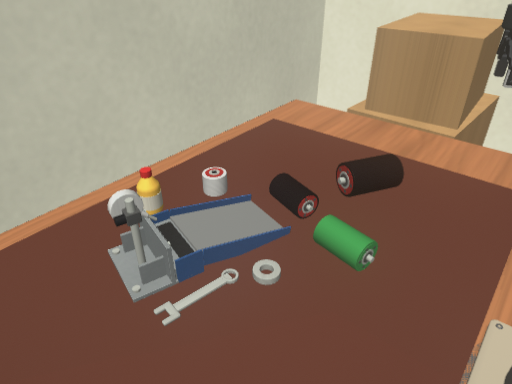

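The scene picture shows three rollers: a large black one at (117,257), a green one at (179,186) and a small black one with red ends at (209,230), just before the ramp foot. The small black one fits: it is not green and is the smaller of the two black ones. In the side view it is at (294,195). I'll confirm that in enlarged crops, which I also need for measuring the ramp.

```bash
python3 - <<'E'
import cv2
for n,(x,y,w,h) in {"scene":(180,125,180,135),"side":(100,165,220,140)}.items():
    c=cv2.imread(f"pics/{n}0.png")[y:y+h,x:x+w]
    k=800/w
    c=cv2.resize(c,(800,int(h*k)),interpolation=cv2.INTER_CUBIC)
    for u in range(x,x+w,20): cv2.putText(c,str(u),(int((u-x)*k),10),0,.35,(255,255,255));cv2.line(c,(int((u-x)*k),12),(int((u-x)*k),18),(255,255,255))
    for v in range(y+5,y+h,20): cv2.putText(c,str(v)+"-",(0,int((v-y)*k)+4),0,.35,(255,255,255))
    cv2.imwrite(f"pics/{n}0c.png",c[:600])
E
```

```text
(no output)
```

View pics/scene0c.png

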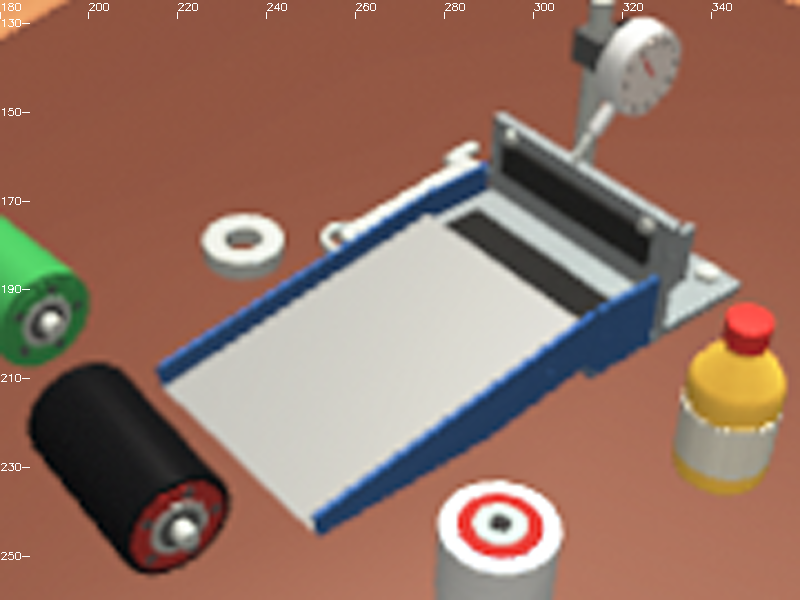

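View pics/side0c.png

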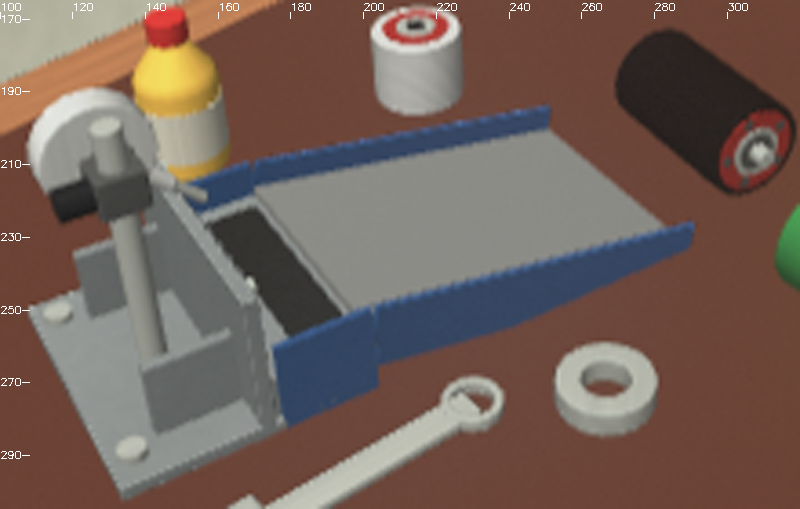

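The crops confirm the choice: the small black roller with red ends is at the ramp foot, at (209,230) in scene and (294,195) in side. I can read the ramp corners and the stub tips off these crops, so I'll fit the poses from them.

```bash
cat > fit.py <<'E'
from h import *
from scipy.optimize import least_squares
P=[ctrl.get_image(n) for n in("scene","side")]
sx,cs=np.sin(np.radians(10)),np.cos(np.radians(10))
S=[(0,(0,72,0),(216.7,212.1)),(0,(0,-72,0),(250.4,244.3)),(0,(205,72,36),(276.8,172.9)),(1,(0,-72,0),(250.7,200.8)),(1,(205,-72,36),(170.1,216.7)),(0,(254,0,93),(309.0,160.5)),(1,(254,0,93),(156.6,218.7))]
def T(q,X): c,s=np.cos(q[2]),np.sin(q[2]); x,y,z=X; return [q[0]+c*x-s*y,q[1]+s*x+c*y,z]
f=lambda q: np.concatenate([proj(P[i],T(q,X))[0]-np.array(uv) for i,X,uv in S])
r=least_squares(f,[560,-60,.6],x_scale=[100,100,1],loss="soft_l1");q=r.x;print("stand",q,np.round(f(q).reshape(-1,2),1).tolist())
a=ray(P[0],(221.6,244.3),32);b=ray(P[1],(309.6,206.8),32)
print("stubs",a,b,np.linalg.norm(a-b)); m=(a+b)/2
c,s=np.cos(q[2]),np.sin(q[2]);d=m-[q[0],q[1],0]
print("roller in stand",c*d[0]+s*d[1],-s*d[0]+c*d[1],"yaw rel",np.arctan2(b[1]-a[1],b[0]-a[0])-np.pi/2-q[2])
np.save("stand.npy",q)
ry=np.arctan2(b[1]-a[1],b[0]-a[0])-np.pi/2
im=[]
for p,(x,y,w,h) in zip(P,((180,125,180,135),(100,165,220,165))):
  k=4 if w==180 else 3.6
  g=cv2.resize(p["img"][y:y+h,x:x+w,::-1],None,fx=k,fy=k,interpolation=cv2.INTER_CUBIC)
  pl=lambda L,col:cv2.polylines(g,[np.int32((proj(p,L)-[x,y]+.5)*k)],False,col,1)
  pl([T(q,v) for v in((0,72,0),(0,-72,0),(205,-72,36),(205,72,36),(0,72,0))],(0,255,0))
  pl([T(q,v) for v in((256,60,31),(256,-60,31),(256,-60,86),(256,60,86),(256,60,31))],(0,255,255))
  th=np.linspace(0,6.283,40)
  for e in(-52,52): pl([T([m[0],m[1],ry],(32*np.cos(t),e,32+32*np.sin(t))) for t in th],(255,255,0))
  pl([a,b],(255,0,255))
  im.append(g)
for i,g in enumerate(im): cv2.imwrite(f"pics/fit{i}.png",g)
for p in P:
  for th,z in(("roller",32),("bearing",7),("spanner",3),("oil_can",52),("spare_wheel",25)):
    for e in ctrl.recognise(p,th)[:3]:
      X=ray(p,e["centre"],z)-[q[0],q[1],0]; print(th,round(e["score"],2),"in stand",round(c*X[0]+s*X[1]),round(-s*X[0]+c*X[1]))
E
python3 fit.py; python3 -c "
import cv2,numpy as np
a,b=cv2.imread('pics/fit0.png'),cv2.imread('pics/fit1.png')
k=.55
a=cv2.resize(a,(400,300));b=cv2.resize(b,(400,300))
"
```

```text
stand [ 550.16313238 -108.73322527    1.28380682] [[-1.0, 0.5], [-0.7, 1.1], [-0.4, -0.3], [0.5, -0.4], [-1.3, 0.1], [0.2, 0.5], [-1.1, 1.3]]
stubs [ 583.98942899 -186.03982886   32.        ] [ 474.99284838 -154.20936521   32.        ] 113.54925363658121
roller in stand -64.73203016916281 2.4486978357078755 yaw rel 0.002858961945622296
roller 0.79 in stand -40 192
roller 0.76 in stand -261 60
roller 0.59 in stand -58 -4
spanner 0.48 in stand 274 135
oil_can 0.96 in stand 194 -182
spare_wheel 0.73 in stand 48 -155
roller 0.84 in stand -44 189
roller 0.61 in stand -284 26
roller 0.58 in stand -69 7
bearing 0.9 in stand 105 143
bearing 0.72 in stand 261 -172
spanner 0.67 in stand 246 120
spanner 0.57 in stand 204 -48
oil_can 0.82 in stand 208 -158
spare_wheel 0.73 in stand 46 -159
```

View pics/fit0.png

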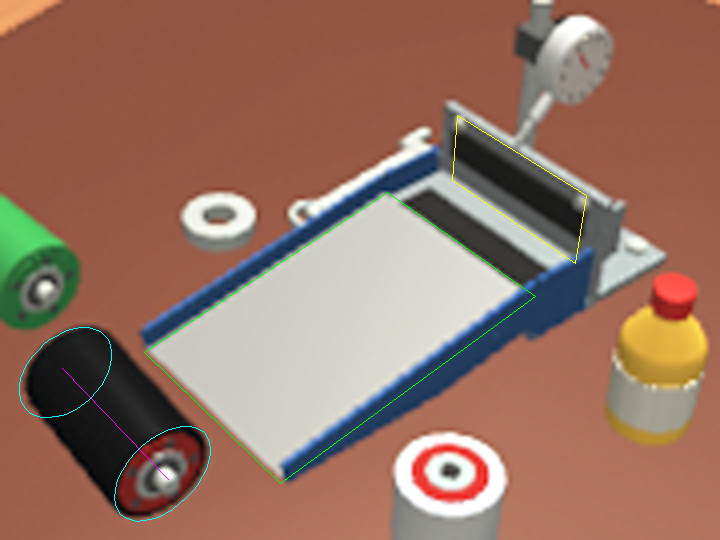

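View pics/fit1.png

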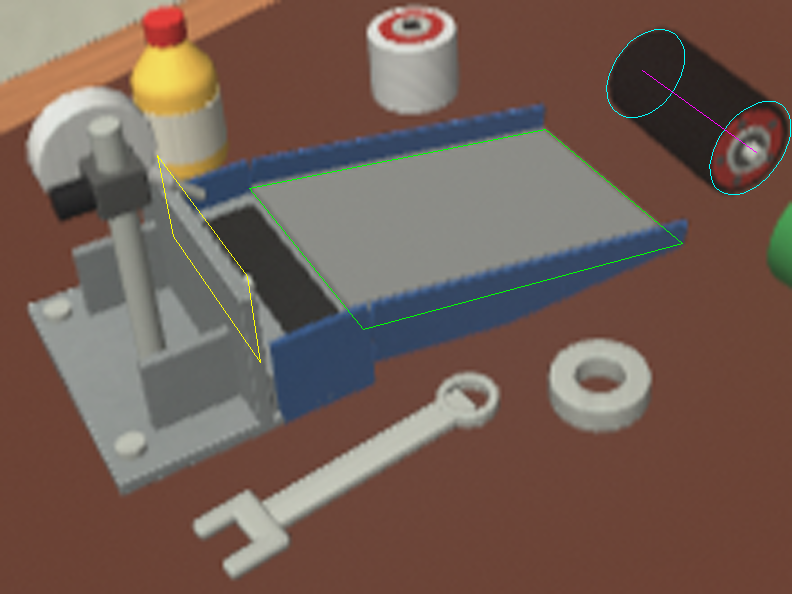

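The stand overlay sits well on the ramp. The roller's length came out short (113.5 mm against 128 mm), so I'll refine its pose with a silhouette fit.

```bash
cat > rfit.py <<'E'
from h import *
from scipy.optimize import minimize
q=np.load("stand.npy"); k=4; th=np.linspace(0,6.283,48)
def W(x,y,z): c,s=np.cos(q[2]),np.sin(q[2]); return [q[0]+c*x-s*y,q[1]+s*x+c*y,z]
def hull(v,zc):
    x0,y0,a=v
    return [W(x0+32*np.cos(t)*np.cos(a)-e*np.sin(a),y0+32*np.cos(t)*np.sin(a)+e*np.cos(a),zc+32*np.sin(t)) for e in(-52,52) for t in th]
def fit(v0,zf,P):
    D=[]
    for p in P:
        h=proj(p,hull(v0,zf(v0[0])));lo=np.int32(h.min(0)-8);hi=np.int32(h.max(0)+8)
        im=p["img"][lo[1]:hi[1],lo[0]:hi[0]].astype(int); r,g,b=im[...,0],im[...,1],im[...,2]
        m=((r<62)|((r>110)&(g<45)&(b<60)))&~(b>r+15)
        m=cv2.morphologyEx(m.astype(np.uint8),cv2.MORPH_CLOSE,np.ones((5,5)))
        n,l,st,_=cv2.connectedComponentsWithStats(m); m=(l==1+st[1:,4].argmax())
        D.append((p,lo,m))
    def cost(v,full=False):
        o=[]
        for p,lo,m in D:
            h=cv2.convexHull(np.float32((proj(p,hull(v,zf(v[0])))-lo+.5)*4-.5)); M=np.zeros((m.shape[0]*4,m.shape[1]*4),np.uint8)
            cv2.fillConvexPoly(M,np.int32(np.round(h*16)),1,shift=4); M=cv2.resize(M.astype(np.float32),m.shape[::-1],interpolation=cv2.INTER_AREA)
            o.append(1-np.minimum(M,m).sum()/np.maximum(M,m).sum())
        return o if full else sum(o)
    s=np.array(v0)+np.array([[0,0,0],[8,0,0],[0,8,0],[0,0,.1]])
    r=minimize(cost,v0,method="Nelder-Mead",options=dict(initial_simplex=s,xatol=.05,fatol=1e-4))
    return r.x,cost(r.x,True)
E
python3 - <<'E'
from rfit import *
P=[ctrl.get_image(n) for n in("scene","side")]
for S in(P,P[:1],P[1:]): print(fit([-62,0,0],lambda x:32,S))
print(q, W(-62,0,0), ctrl.read_state()["clock"])
E
```

```text
(array([-6.45236165e+01,  2.73794021e+00, -5.39542844e-02]), [np.float32(0.21199274), np.float32(0.25129777)])
(array([-6.32328584e+01,  5.78411236e+00, -5.01490158e-02]), [np.float32(0.20114917)])
(array([-6.53272340e+01, -1.49406857e-01, -5.50155338e-02]), [np.float32(0.24735457)])
[ 550.16313238 -108.73322527    1.28380682] [np.float64(532.6130309941509), np.float64(-168.19744931315418), 0] 1.5
```

```bash
python3 - <<'E'
from rfit import *
P=[ctrl.get_image(n) for n in("scene","side")]
for p in P:
    h=proj(p,hull([-64,3,-.03],32)); lo=h.min(0)-6;hi=h.max(0)+6
    im=p["img"]; 
    for v in np.linspace(lo[1],hi[1],7).astype(int): print([tuple(im[v,u].tolist()) for u in np.linspace(lo[0],hi[0],9).astype(int)])
E
```

```text
[(42, 103, 53), (109, 107, 102), (121, 123, 116), (152, 92, 72), (153, 92, 72), (153, 92, 72), (156, 95, 72), (35, 61, 94), (196, 196, 190)]
[(151, 90, 70), (151, 90, 70), (29, 27, 28), (34, 33, 34), (37, 29, 29), (130, 84, 79), (202, 201, 193), (202, 201, 194), (204, 201, 194)]
[(151, 92, 71), (68, 44, 36), (19, 20, 20), (25, 25, 26), (40, 41, 40), (26, 26, 28), (156, 93, 72), (202, 201, 194), (203, 202, 195)]
[(152, 93, 73), (154, 93, 74), (13, 14, 16), (20, 22, 23), (25, 25, 25), (42, 42, 40), (27, 27, 28), (162, 101, 80), (207, 208, 199)]
[(153, 93, 72), (154, 94, 74), (155, 95, 74), (13, 13, 15), (22, 22, 22), (116, 27, 24), (62, 63, 61), (70, 25, 24), (164, 104, 83)]
[(154, 93, 74), (155, 95, 76), (157, 97, 76), (158, 98, 77), (7, 11, 11), (93, 42, 40), (57, 33, 30), (165, 104, 83), (168, 107, 85)]
[(156, 95, 76), (158, 97, 77), (159, 100, 80), (163, 102, 81), (165, 103, 83), (166, 105, 84), (169, 108, 86), (171, 110, 89), (173, 111, 90)]
[(109, 70, 56), (109, 68, 55), (108, 69, 55), (108, 67, 54), (108, 67, 54), (109, 69, 55), (109, 69, 55), (108, 67, 53), (109, 68, 55)]
[(108, 69, 55), (109, 69, 56), (44, 35, 35), (44, 36, 33), (108, 67, 54), (108, 68, 54), (108, 67, 54), (108, 67, 54), (108, 68, 54)]
[(108, 69, 57), (43, 36, 35), (44, 37, 35), (43, 35, 33), (42, 35, 33), (40, 33, 30), (107, 67, 54), (108, 68, 54), (107, 68, 54)]
[(108, 69, 57), (108, 69, 56), (41, 34, 32), (41, 35, 33), (42, 37, 35), (42, 34, 33), (64, 35, 31), (91, 59, 48), (107, 68, 54)]
[(109, 70, 58), (108, 70, 57), (107, 68, 56), (37, 32, 30), (41, 35, 34), (120, 46, 41), (180, 182, 171), (52, 37, 31), (107, 68, 54)]
[(138, 138, 133), (107, 70, 58), (108, 69, 57), (108, 69, 57), (107, 68, 56), (119, 45, 41), (57, 38, 32), (107, 68, 54), (106, 69, 54)]
[(138, 139, 134), (138, 138, 133), (138, 138, 133), (107, 69, 56), (107, 68, 55), (107, 69, 55), (107, 70, 55), (76, 146, 80), (75, 163, 86)]
```

```bash
python3 - <<'E'
s=open("rfit.py").read()
s=s.replace("m=((r<62)|((r>110)&(g<45)&(b<60)))&~(b>r+15)","m=(g<54)&(b<r+25)")
s=s.replace("m=(l==1+st[1:,4].argmax())","m=(l==1+st[1:,4].argmax()).astype(np.uint8); hh=cv2.convexHull(cv2.findNonZero(m)); m=cv2.fillConvexPoly(np.zeros_like(m),hh,1).astype(np.float32)")
open("rfit.py","w").write(s)
E
python3 - <<'E'
from rfit import *
P=[ctrl.get_image(n) for n in("scene","side")]
for S in(P,P[:1],P[1:]): print(fit([-62,0,0],lambda x:32,S))
E
```

```text
(array([-6.43206640e+01,  2.01547376e+00, -3.90768210e-02]), [np.float32(0.049648285), np.float32(0.03103882)])
(array([-6.36943918e+01,  3.76179885e+00, -3.83808781e-02]), [np.float32(0.043379128)])
(array([-6.51861099e+01,  1.23851955e+00, -5.39478497e-02]), [np.float32(0.024934292)])
```

Request:
step_arm:
  series:
    - [[0,0,-0.188,0,0,0,0.3],[0,0,-0.188,0,0,0,0.3],[0,0,-0.188,0,0,0,0.3],[0,0,-0.188,0,0,0,0.3],[0,0,-0.188,0,0,0,0.3],[0,0,-0.188,0,0,0,0.3],[0,0,0,0,0,0,0.3],[0,0,0,0,0,0,0.3]]

```text
clock: 2.5
eef_pos: [251.0, -599.5, 231.3]
tool_rot: [3.142, -0.0, 1.279]
force: [-0.3, -0.3, -0.7]
width: 60.0
gripper_force: 0.0
```

```bash
cat > st.py <<'E'
from rfit import *
s=ctrl.read_state();c,sn=np.cos(q[2]),np.sin(q[2])
e=s["eef_pos"];d=np.array(e[:2])-q[:2]
print("t",round(s["clock"],2),"TCP stand",np.round([c*d[0]+sn*d[1],-sn*d[0]+c*d[1],e[2]],1),"yaw-q",round(s["tool_rot"][2]-q[2],4),np.round(s["tool_rot"],3),"w",round(s["width"],1),"F",np.round(s["force"],1))
E
python3 st.py; python3 - <<'E'
from h import *
p=ctrl.get_image("scene"); q=np.load("stand.npy");c,s=np.cos(q[2]),np.sin(q[2])
for uv in((80,265),(155,243),(117,257)):
  d=ray(p,uv,45)[:2]-q[:2];print(c*d[0]+s*d[1],-s*d[0]+c*d[1])
E
```

```text
t 2.5 TCP stand [-555.4  148.   231.3] yaw-q -0.0048 [ 3.142 -0.     1.279] w 60.0 F [-0.3 -0.3 -0.7]
-332.9458318749939 65.97600905989755
-183.04676108293555 27.47163637577887
-263.96089574457363 39.946258996808965
```

Request:
step_arm:
  series:
    - [[0,0,-0.006,0.1,0.034,0,0.3],[0,0,0,0.25,0.085,0,0.3],[0,0,0,0.3,0.101,0,0.3],[0,0,0,0.3,0.101,0,0.3],[0,0,0,0.3,0.101,0,0.3],[0,0,0,0.3,0.101,0,0.3],[0,0,0,0.3,0.101,0,0.3],[0,0,0,0.3,0.101,0,0.3],[0,0,0,0.3,0.101,0,0.3],[0,0,0,0.3,0.101,0,0.3],[0,0,0,0.126,0.046,0,0.3],[0,0,0,0,0,0,0.3]]

```text
clock: 3.75
eef_pos: [514.6, -220.2, 231.6]
tool_rot: [3.14, -0.003, 1.295]
force: [0.8, -0.5, 0.5]
width: 60.1
gripper_force: 0.0
```

```bash
python3 st.py
```

```text
t 3.75 TCP stand [-116.9    2.6  231.6] yaw-q 0.011 [ 3.140e+00 -3.000e-03  1.295e+00] w 60.1 F [ 0.8 -0.5  0.5]
```

Request:
step_arm:
  series:
    - [[0,0,0,-0.05,0,0.1,0.3],[0,0,0,0,0,0.25,0.3],[0,0,0,0,0,0.25,0.3],[0,0,0,0,0,0.25,0.3],[0,0,0,0,0,0.25,0.3],[0,0,0,0,0,0.1,0.3],[0,0,0,0,0,0,0.3]]

```text
clock: 4.45
eef_pos: [507.3, -233.1, 49.1]
tool_rot: [-3.136, 0.0, 1.286]
force: [-0.2, -0.1, 0.2]
width: 59.8
gripper_force: 0.0
```

```bash
python3 st.py;python3 - <<'E'
from h import *
a=ctrl.get_image("side")["img"][130:280,220:420,::-1]; cv2.imwrite("pics/pre.png",cv2.resize(a,(800,600),interpolation=cv2.INTER_CUBIC))
E
```

```text
t 4.45 TCP stand [-131.4    5.9   49.1] yaw-q 0.0022 [-3.136  0.     1.286] w 59.8 F [-0.2 -0.1  0.2]
```

View pics/pre.png

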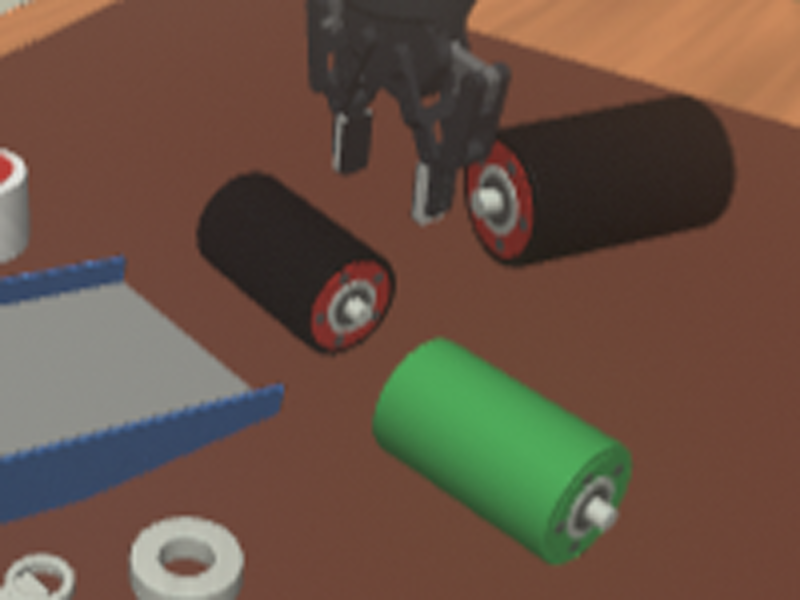

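The fingers are behind the small roller, at crop pixels (350,150) and (430,200), and clear of the big one, whose stub is at (485,200). Next I go down to pushing height.

Request:
step_arm:
  series:
    - [[0,0,0,0.02,0.013,0.1,0.3],[0,0,0,0.02,0.013,0.1,0.3],[0,0,0,0,0,0.03,0.3],[0,0,0,0,0,0,0.3],[0,0,0,0,0,0,0.3]]

```text
clock: 5.0
eef_pos: [515.4, -228.8, 16.9]
tool_rot: [3.142, 0.0, 1.287]
force: [-0.0, -0.2, 0.5]
width: 59.7
gripper_force: 0.0
```

```bash
python3 st.py
```

```text
t 5.0 TCP stand [-124.9   -0.6   16.9] yaw-q 0.0036 [3.142 0.    1.287] w 59.7 F [-0.  -0.2  0.5]
```

Request:
step_arm:
  series:
    - [[0,0,0,0.02,-0.007,0.01,0.3],[0,0,0,0.02,-0.007,0.01,0.3],[0,0,0,0.02,0,0,0.3],[0,0,0,0.02,0,0,0.3],[0,0,0,0.02,0,0,0.3],[0,0,0,0.02,0,0,0.3],[0,0,0,0.02,0,0,0.3],[0,0,0,0.02,0,0,0.3],[0,0,0,0.02,0,0,0.3],[0,0,0,0.02,0,0,0.3],[0,0,0,0.02,0,0,0.3],[0,0,0,0.02,0,0,0.3]]

```text
clock: 6.2
eef_pos: [523.5, -193.3, 13.8]
tool_rot: [3.142, 0.0, 1.287]
force: [0.7, -0.9, 1.3]
width: 59.6
gripper_force: 0.1
```

```bash
cat > loc.py <<'E'
import sys
exec(open("st.py").read())
P=[ctrl.get_image(n) for n in("scene","side")]
zf=lambda x: 32 if x<-2.8 else (32.5+.1763*x if x<199 else (67.6-(x-199)*.2 if x<222 else 63))
x0=float(sys.argv[1])
for S in(P,P[:1],P[1:]):
    v,c=fit([x0,0,0],zf,S); print(np.round(v,3),np.round(c,3))
E
python3 loc.py -46
```

```text
t 6.2 TCP stand [-88.7   1.7  13.8] yaw-q 0.0036 [3.142 0.    1.287] w 59.6 F [ 0.7 -0.9  1.3]
[-49.423   1.799   0.058] [0.388 0.424]
[-53.736   6.225   0.222] [0.37]
[-51.429  -3.072   0.079] [0.411]
```

```bash
cat > loc.py <<'E'
import sys
exec(open("st.py").read())
P=[ctrl.get_image(n) for n in("scene","side")]
zf=lambda x: 32 if x<-2.8 else (32.5+.1763*x if x<199 else (67.6-(x-199)*.2 if x<222 else 63))
x=float(sys.argv[1]); C=[]
for p,e in zip(P,(-52,52)):
    g0=proj(p,[W(x,e,zf(x))])[0]; im=p["img"].astype(float)
    m=((im[...,0]>45)&(im[...,0]>1.95*im[...,1])&(im[...,0]>1.95*im[...,2])).astype(np.uint8)
    k=np.zeros_like(m);cv2.circle(k,tuple(np.int32(g0).tolist()),18,1,-1);m=m*k
    m=cv2.morphologyEx(m,cv2.MORPH_CLOSE,np.ones((5,5)))
    n,l,st,_=cv2.connectedComponentsWithStats(m); m=(l==1+st[1:,4].argmax()).astype(np.uint8)
    h=cv2.convexHull(cv2.findNonZero(m)); (u,v),ax,an=cv2.fitEllipse(h); C.append((u,v)); print("ell",np.round([u,v,*ax],1),"pred",np.round(g0,1),m.sum())
for _ in range(4):
    A=[]
    for p,uv in zip(P,C):
        d=ray(p,uv,zf(x))[:2]-q[:2];A.append(np.array([c*d[0]+sn*d[1],-sn*d[0]+c*d[1]]))
    x=(A[0]+A[1])[0]/2
d=A[1]-A[0];print("roller x,y",np.round((A[0]+A[1])/2,1),"yaw",round(float(np.arctan2(-d[0],d[1])),3),"len",round(float(np.hypot(*d)),1),"TCP offset",round(x-float((np.cos(q[2])*(e_[0]-q[0])+np.sin(q[2])*(e_[1]-q[1]))),1) if (e_:=s["eef_pos"]) is not None else 0)
E
python3 loc.py -47
```

```text
t 6.3 TCP stand [-88.1   1.6  13.8] yaw-q 0.0045 [ 3.141 -0.     1.288] w 59.9 F [-0.1  0.4 -0.8]
ell [228.  238.4  15.3  24.4] pred [227.5 240.1] 170
ell [298.3 209.   16.4  24.6] pred [301.1 207.9] 181
roller x,y [-41.2   1.8] yaw -0.04 len 100.5 TCP offset 46.9
```

Request:
step_arm:
  series:
    - [[0,0,0,0.024,0,0,0.3],[0,0,0,0.024,0,0,0.3],[0,0,0,0.024,0,0,0.3],[0,0,0,0.024,0,0,0.3],[0,0,0,0.024,0,0,0.3],[0,0,0,0.024,0,0,0.3],[0,0,0,0.024,0,0,0.3],[0,0,0,0.024,0,0,0.3],[0,0,0,0.024,0,0,0.3],[0,0,0,0.024,0,0,0.3],[0,0,0,0.024,0,-0.002,0.3],[0,0,0,0.024,0,-0.004,0.3]]

```text
clock: 7.6
eef_pos: [535.5, -152.5, 14.8]
tool_rot: [3.141, 0.001, 1.287]
force: [-0.8, -3.7, 2.4]
width: 60.3
gripper_force: 2.0
```

```bash
python3 loc.py -2
```

```text
t 7.6 TCP stand [-46.2   1.7  14.8] yaw-q 0.0029 [3.141e+00 1.000e-03 1.287e+00] w 60.3 F [-0.8 -3.7  2.4]
ell [242.5 231.2  14.3  23.8] pred [243.6 231.2] 159
ell [283.5 214.3  17.   25.3] pred [284.5 214.7] 185
roller x,y [-2.5 -0.3] yaw -0.028 len 99.8 TCP offset 43.7
```

Request:
step_arm:
  series:
    - [[0,0,0,0.028,0,-0.005,0.3],[0,0,0,0.028,0,-0.005,0.3],[0,0,0,0.028,0,-0.005,0.3],[0,0,0,0.028,0,-0.005,0.3],[0,0,0,0.028,0,-0.005,0.3],[0,0,0,0.028,0,-0.005,0.3],[0,0,0,0.028,0,-0.005,0.3],[0,0,0,0.028,0,-0.005,0.3],[0,0,0,0.028,0,-0.005,0.3],[0,0,0,0.028,0,-0.005,0.3],[0,0,0,0.028,0,-0.005,0.3],[0,0,0,0.028,0,-0.005,0.3]]

```text
clock: 8.9
eef_pos: [549.6, -103.3, 23.8]
tool_rot: [-3.142, 0.0, 1.287]
force: [-0.4, -3.4, 3.4]
width: 59.4
gripper_force: 1.9
```

```bash
python3 loc.py 48;python3 - <<'E'
from h import *
a=ctrl.get_image("side")["img"][120:300,100:340,::-1]; cv2.imwrite("pics/mid.png",cv2.resize(a,(800,600),interpolation=cv2.INTER_CUBIC))
E
```

```text
t 8.9 TCP stand [ 5.   2.  23.8] yaw-q 0.0036 [-3.142  0.     1.287] w 59.4 F [-0.4 -3.4  3.4]
ell [260.3 219.   13.7  23.1] pred [260.6 219.2] 145
ell [263.3 218.4  17.9  26.2] pred [265.2 219.3] 210
roller x,y [48.8 -1.7] yaw -0.017 len 98.8 TCP offset 43.7
```

View pics/mid.png

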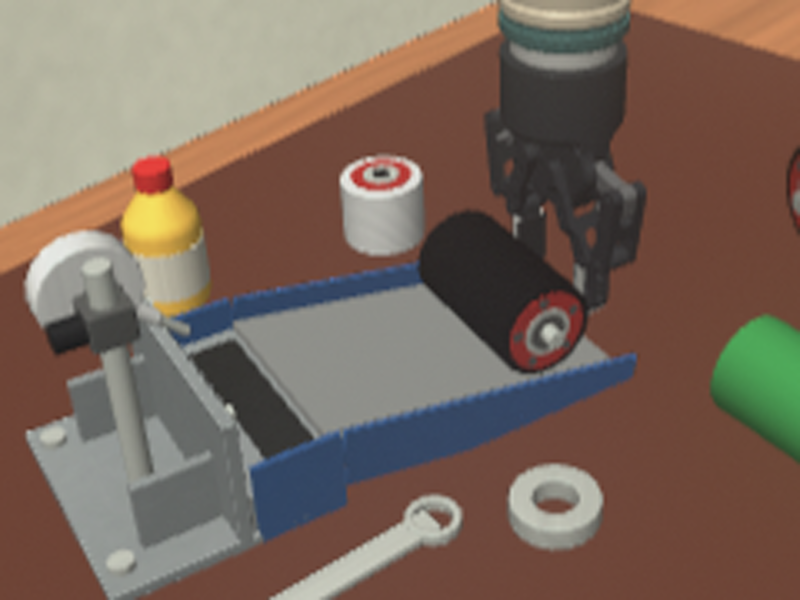

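The roller is square on the lower ramp at crop pixel (500,290), with both fingers behind it. I'll keep pushing.

Request:
step_arm:
  series:
    - [[0,0,0,0.028,0,-0.005,0.3],[0,0,0,0.028,0,-0.005,0.3],[0,0,0,0.028,0,-0.005,0.3],[0,0,0,0.028,0,-0.005,0.3],[0,0,0,0.028,0,-0.005,0.3],[0,0,0,0.028,0,-0.005,0.3],[0,0,0,0.028,0,-0.005,0.3],[0,0,0,0.028,0,-0.005,0.3],[0,0,0,0.028,0,-0.005,0.3],[0,0,0,0.028,0,-0.005,0.3],[0,0,0,0.028,0,-0.005,0.3],[0,0,0,0.028,0,-0.005,0.3]]

```text
clock: 10.25
eef_pos: [563.7, -54.9, 32.8]
tool_rot: [-3.141, 0.0, 1.287]
force: [-0.9, -3.8, 2.6]
width: 59.7
gripper_force: 1.9
```

```bash
python3 loc.py 99
```

```text
t 10.25 TCP stand [55.4  2.2 32.8] yaw-q 0.0036 [-3.141  0.     1.287] w 59.7 F [-0.9 -3.8  2.6]
ell [277.1 207.7  12.9  22.7] pred [277.1 207.5] 137
ell [241.8 223.2  19.3  27. ] pred [243.9 224.3] 238
roller x,y [99.5 -3. ] yaw -0.02 len 99.2 TCP offset 44.1
```

Request:
step_arm:
  series:
    - [[0,0,0,0.028,0,-0.005,0.3],[0,0,0,0.028,0,-0.005,0.3],[0,0,0,0.028,0,-0.005,0.3],[0,0,0,0.028,0,-0.005,0.3],[0,0,0,0.028,0,-0.005,0.3],[0,0,0,0.028,0,-0.005,0.3],[0,0,0,0.028,0,-0.005,0.3],[0,0,0,0.028,0,-0.005,0.3],[0,0,0,0.028,0,-0.005,0.3],[0,0,0,0.028,0,-0.005,0.3],[0,0,0,0.028,0,-0.005,0.3],[0,0,0,0.028,0,-0.005,0.3]]

```text
clock: 11.55
eef_pos: [577.8, -6.6, 41.8]
tool_rot: [-3.142, 0.0, 1.287]
force: [0.3, -4.1, 0.9]
width: 59.9
gripper_force: 1.9
```

```bash
python3 loc.py 149
```

```text
t 11.55 TCP stand [105.8   2.4  41.8] yaw-q 0.0036 [-3.142  0.     1.287] w 59.9 F [ 0.3 -4.1  0.9]
ell [292.9 196.8  12.6  21.9] pred [292.6 196.6] 126
ell [218.6 228.3  20.4  28.5] pred [221.4 229.7] 264
roller x,y [150.1  -3.9] yaw -0.026 len 99.2 TCP offset 44.3
```

Request:
step_arm:
  series:
    - [[0,0,0,0.028,0,-0.005,0.3],[0,0,0,0.028,0,-0.005,0.3],[0,0,0,0.028,0,-0.005,0.3],[0,0,0,0.028,0,-0.005,0.3],[0,0,0,0.028,0,-0.005,0.3],[0,0,0,0.028,0,-0.005,0.3],[0,0,0,0.028,0,-0.005,0.3],[0,0,0,0.028,0,-0.005,0.3],[0,0,0,0.028,0,-0.005,0.3],[0,0,0,0.024,0,-0.005,0.3],[0,0,0,0.02,0,-0.004,0.3],[0,0,0,0.016,0,-0.003,0.3]]

```text
clock: 12.85
eef_pos: [590.9, 38.4, 50.3]
tool_rot: [3.142, -0.0, 1.288]
force: [-0.8, -3.5, 1.9]
width: 59.8
gripper_force: 1.8
```

```bash
python3 loc.py 196
```

```text
t 12.85 TCP stand [152.7   2.6  50.3] yaw-q 0.0038 [ 3.142 -0.     1.288] w 59.8 F [-0.8 -3.5  1.9]
ell [307.1 187.3  12.   21.8] pred [306.5 186.7] 121
ell [196.  233.1  22.1  29.6] pred [198.6 235.1] 308
roller x,y [196.4  -5.3] yaw -0.02 len 99.2 TCP offset 43.8
```

Request:
step_arm:
  series:
    - [[0,0,0,0.014,0,-0.001,0.3],[0,0,0,0.014,0,0,0.3],[0,0,0,0.014,0,0,0.3],[0,0,0,0.014,0,0,0.3],[0,0,0,0.014,0,0,0.3],[0,0,0,0.014,0,0,0.3],[0,0,0,0.014,0,0,0.3],[0,0,0,0.014,0,0,0.3],[0,0,0,0,0,0,0.3]]

```text
clock: 13.85
eef_pos: [595.7, 54.8, 50.4]
tool_rot: [3.141, -0.0, 1.288]
force: [0.6, 0.2, 0.5]
width: 59.6
gripper_force: 0.0
```

```bash
python3 loc.py 220;python3 - <<'E'
from h import *
a=ctrl.get_image("scene")["img"][100:235,200:380,::-1]; cv2.imwrite("pics/top.png",cv2.resize(a,(800,600),interpolation=cv2.INTER_CUBIC))
E
```

```text
t 13.85 TCP stand [169.7   2.6  50.4] yaw-q 0.0042 [ 3.141 -0.     1.288] w 59.6 F [0.6 0.2 0.5]
ell [314.8 184.4  11.2  21.6] pred [313.  184.2] 107
ell [184.  239.7  22.1  29.9] pred [186.8 241.4] 316
roller x,y [222.6  -5.2] yaw 0.015 len 99.4 TCP offset 52.9
```

View pics/top.png

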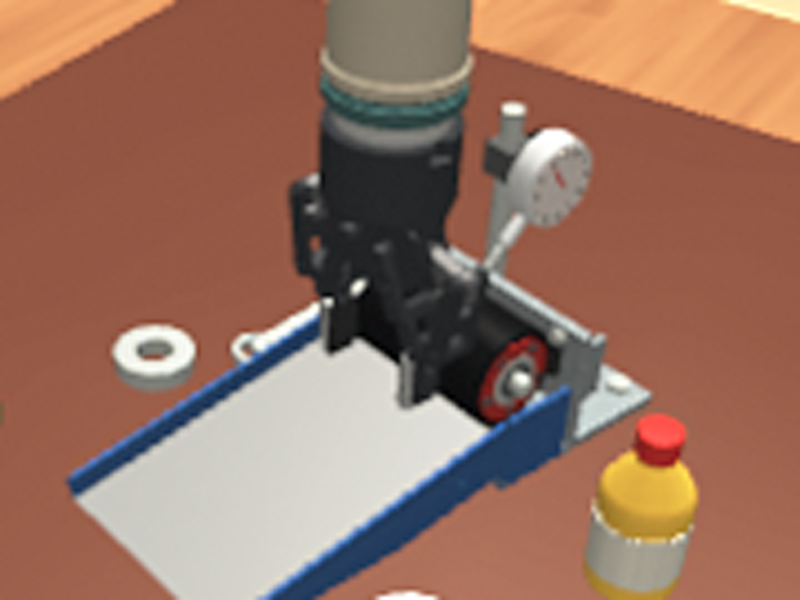

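The roller has dropped into the pocket, with its red end at crop pixel (515,380), close to the stop, and the gauge is clear. It may still be a little askew, so I'll nudge it gently up to the stop to square it.

Request:
step_arm:
  series:
    - [[0,0,0,0.014,0,0,0.3],[0,0,0,0.014,0,0,0.3],[0,0,0,0.014,0,0,0.3],[0,0,0,0.01,0,0,0.3],[0,0,0,0.007,0,0,0.3],[0,0,0,0.007,0,0,0.3],[0,0,0,0,0,0,0.3]]

```text
clock: 14.7
eef_pos: [598.3, 63.8, 50.4]
tool_rot: [-3.142, 0.0, 1.288]
force: [0.1, 0.2, -0.5]
width: 59.8
gripper_force: 0.0
```

```bash
python3 loc.py 223
```

```text
t 14.7 TCP stand [179.1   2.7  50.4] yaw-q 0.0038 [-3.142  0.     1.288] w 59.8 F [ 0.1  0.2 -0.5]
ell [314.8 184.4  11.2  21.5] pred [313.9 183.9] 107
ell [184.  239.7  22.1  30. ] pred [185.2 242.2] 320
roller x,y [222.8  -5.2] yaw 0.016 len 99.4 TCP offset 43.7
```

Request:
step_arm:
  series:
    - [[0,0,0,0.006,0,0,0.3],[0,0,0,0.006,0,0,0.3],[0,0,0,0.006,0,0,0.3],[0,0,0,0,0,0,0.3]]

```text
clock: 15.2
eef_pos: [598.5, 64.1, 50.4]
tool_rot: [-3.141, 0.003, 1.286]
force: [-1.3, -5.0, 1.8]
width: 60.1
gripper_force: 2.6
```

```bash
python3 loc.py 223
```

```text
t 15.2 TCP stand [179.5   2.6  50.4] yaw-q 0.0022 [-3.141e+00  3.000e-03  1.286e+00] w 60.1 F [-1.3 -5.   1.8]
ell [314.9 184.3  11.1  21.6] pred [313.9 183.9] 107
ell [183.9 239.7  22.1  30.1] pred [185.2 242.2] 317
roller x,y [222.9  -5.2] yaw 0.018 len 99.3 TCP offset 43.5
```

The roller is firmly against the stop: it takes 5 N and does not move. I'll back away slowly and lift clear.

Request:
step_arm:
  series:
    - [[0,0,0,-0.02,0,0,0.3],[0,0,0,-0.06,0,-0.01,0.3],[0,0,0,-0.15,0,-0.03,0.3],[0,0,0,-0.2,0,-0.1,0.3],[0,0,0,-0.1,0,-0.25,0.3],[0,0,0,0,0,-0.3,0.3],[0,0,0,0,0,-0.2,0.3],[0,0,0,0,0,0,0.3],[0,0,0,0,0,0,0.3]]

```text
clock: 16.2
eef_pos: [577.1, -10.0, 184.5]
tool_rot: [3.14, -0.001, 1.288]
force: [-0.7, 0.4, -0.6]
width: 59.8
gripper_force: 0.0
```

```bash
python3 loc.py 223;python3 - <<'E'
from h import *
a=ctrl.get_image("side")["img"][150:300,100:300,::-1]; cv2.imwrite("pics/end.png",cv2.resize(a,(800,600),interpolation=cv2.INTER_CUBIC))
E
```

```text
t 16.2 TCP stand [102.3   2.1 184.5] yaw-q 0.0037 [ 3.140e+00 -1.000e-03  1.288e+00] w 59.8 F [-0.7  0.4 -0.6]
ell [314.8 184.4  11.2  21.6] pred [313.9 183.9] 107
ell [184.  239.7  22.1  30. ] pred [185.2 242.2] 320
roller x,y [222.7  -5.2] yaw 0.015 len 99.4 TCP offset 120.4
```

View pics/end.png

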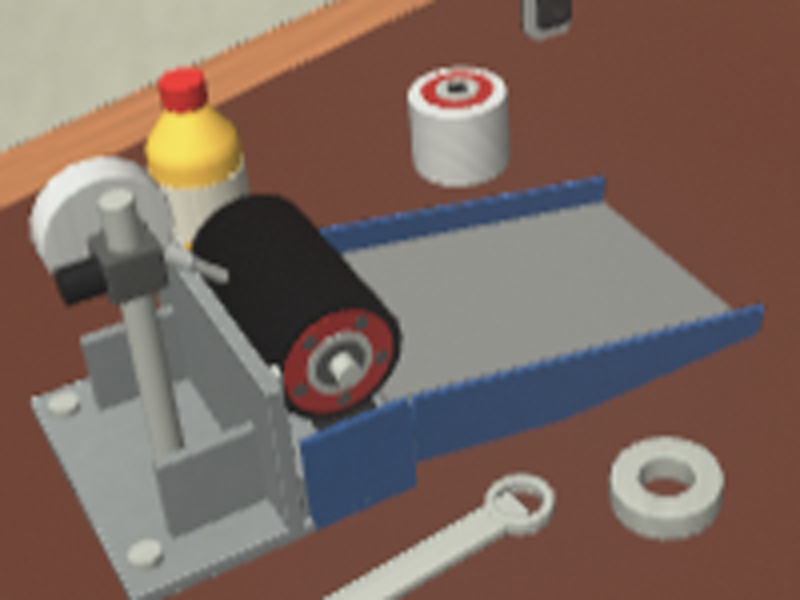

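The roller lies in the pocket against the stop, with its red end at crop pixel (342,362). It has not moved since I pulled back, and the gripper is clear. I'm handing the job in.

```bash
python3 -c "
from cell import ctrl
print(ctrl.finish_job())"
```

```text
the job is handed in; nothing more can be done
None
```

I pushed the black roller up the ramp into the pocket, where it lies against the stop (last measured at x ≈ 223 mm, y ≈ -5 mm, about 0.02 rad off square), and handed the job in at about 16 s; the hand-in returned no verdict.

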